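# Index the temple mitre box one hole over

## Task

Set the mitre box for the acetate temple blank lying on its table: hook a fingertip under the pull ring at the nose of the saw arm, lift the spring index pin, swing the arm one hole, and no further, towards the side on which the blank lies, and let the pin drop fully home in that hole. Use the ring only as something to hook, never pinch or force it, and take the hand away at the end. Leave the blank, the stop block, the back saw and the bottle where they are.

Things in the scene. Friction and masses are not known exactly. Their poses are not given: they have to be found in the camera images.
- mitre_box: Bench mitre box, screwed down, 400 mm wide. Origin on the bench under the upright pivot of its saw arm; x from front to back (front faces -x, roughly to the robot), y along the fence to the left as seen from the front, z up. Work table: x -0.068 to 0, y -0.20 to 0.20, top 52 mm above the bench. Fence just behind it, 74 mm high. The saw arm runs under the table.
- plate_middle (a point): Mouth of the middle hole of the fan-shaped aluminium index plate in front of the table. Axes as mitre_box. Plate 10 mm thick, top 30 mm above the bench, outer radius 186 mm. Five 10 mm holes lie 168 mm from the pivot: this one straight to the front (-x of mitre_box), the others 22.5 and 45 degrees to each side. It does not move with the arm.
- saw_arm (a joint): Angle of the saw arm about the pivot, rad: 0 = nose straight to the front, pinned in the middle hole (the start, to 0.004); grows as the nose swings to +y of mitre_box. Holes at 0, +-0.393, +-0.785; end stops +-0.89. Steel bar 34 mm wide, top 40 mm above the bench, nose 191 mm from the pivot. Pin out, it turns with 0.25 N m of friction (about 1.5 N at the ring) and stays where left.
- front_guide (a point): Top of the front saw guide on the saw arm, a 13 mm steel post with a slotted brass head 14 x 19 mm, 104 mm from the pivot towards the nose, 127 mm above the bench. It swings with the arm. A like one stands behind the fence.
- index_pin (a joint): Lift of the spring index pin at the arm's nose, 168 mm from the pivot, m. 0 = fully home, its round 8 mm nose 9 mm deep in a hole; 0.009 = nose resting on the plate between holes (it slides there and drops into the next hole by itself); 0.018 = end of travel. A spring presses it down with 4 N at 0, 6.7 N at 0.018. Pin and ring 0.08 kg.
- ring_center (a point): Centre of the opening of the steel pull ring fixed on the index pin, 152 mm from the pivot; 89 mm above the bench with the pin home; moves with pin and arm. Oval of 5.4 mm wire, inside 48 mm wide by 40 high, lower edge on the pin head, leaning 45 degrees back to the pivot: a finger pointing 45 degrees down towards the pivot goes through. Free behind and below to 40 mm. x nose to pivot, z up.
- blank_center (a point): Centre of the loose acetate temple blank, a dark brown flat strip 150 x 16 x 5 mm lying on the work table along the fence, 35 to 55 mm in front of it, on one side of the middle. The side it lies on (its y in the frame of mitre_box, about +-0.11) is the side to swing to. Not to be moved.
- stop_center (a point): Loose end-stop block, aluminium, 30 x 34 x 26 mm with a small black knob on top (42 mm high over all), standing on the work table on the other side; the point is 20 mm above its underside. Not to be moved.
- saw_center (a point): Loose small back saw lying flat on the bench, 271 mm long along its x axis, 45 mm wide, 28 mm high; the point is near its middle, 13 mm above the bench. Not to be moved.
- cleaner_center (a point): Centre of a loose plain white bottle, 48 mm in diameter and 130 mm high, standing on the bench. Not to be moved.
Not all that is in view belongs to the job. Leave any green or orange look-alike of the part that bears blank_center alone.

How it is judged:
On the way, in this order (a step that is already met when the one before it is completed fails the run):
1. the index pin is lifted clear of its hole by the ring, the arm still square (value of joint index_pin above 0.007 m and value of joint saw_arm between -0.05 and 0.05 rad and contact force between the fingers and index_pin above 1 N), for 0.05 s.
2. the arm is swung towards the blank's side with the pin out of the holes (((y of blank_center in the frame of mitre_box above 0 m and value of joint index_pin above 0.007 m and value of joint saw_arm between 0.12 and 0.6 rad) or (y of blank_center in the frame of mitre_box below 0 m and value of joint index_pin above 0.007 m and value of joint saw_arm between -0.6 and -0.12 rad))), for 0.05 s.
At the end, for the whole second after the job is handed in: The pin is home (lift under 2 mm) in the first hole on the blank's side (saw arm within 0.03 rad of 0.393 rad to that side), the arm at rest and the robot clear (value of joint index_pin below 0.002 m and ((y of blank_center in the frame of mitre_box above 0 m and value of joint saw_arm between 0.363 and 0.423 rad) or (y of blank_center in the frame of mitre_box below 0 m and value of joint saw_arm between -0.423 and -0.363 rad)) and velocity of joint saw_arm between -0.02 and 0.02 rad/s); the robot touches nothing.
It fails at once if the arm goes past the next hole (beyond 0.60 rad) or more than 0.20 rad to the wrong side ((y of blank_center in the frame of mitre_box above 0 m and (value of joint saw_arm above 0.6 rad or value of joint saw_arm below -0.2 rad)) or (y of blank_center in the frame of mitre_box below 0 m and (value of joint saw_arm below -0.6 rad or value of joint saw_arm above 0.2 rad))).
It fails at once if the ring is pinched or forced (more than 35 N on the pin and ring) (contact force between the fingers and index_pin above 35 N).
It fails at once if the blank or the stop block is lifted or shifted by more than 20 mm (distance of any of blank_center, stop_center from where it was at the start of the episode above 0.02 m).
It fails at once if the saw or the bottle is lifted or shifted by more than 20 mm (distance of any of saw_center, cleaner_center from where it was at the start of the episode above 0.02 m).
It also fails if it takes over 45 s, if anything falls off the work surface, if the arm or the gripper's body presses on something with over 40 N, if the wrist force passes 120 N, or if a joint passes its speed limit or range.

## Robot

A 7-joint arm with a two-finger parallel gripper is mounted at the origin on the work surface. World frame = base frame: x ahead of the robot, y to its left, z up, the work surface at z = 0. Lengths are in m, angles in rad, forces in N, time in s.
With the tool pointing down it reaches from about 0.375 to 0.925 m from the base axis. Payload 3.1 kg.
Tool frame: the origin (TCP) lies at the centre of the arm's flange, where the gripper is bolted on; the fingertips stand 173 mm ahead of it and the grasp point (between the pads) lies 155 mm ahead of it; z points along the fingers, y is the direction in which the jaws open and shut (so a half turn about z gives the same grasp; the last joint's range is limited). The gripper opens to 85 mm and grips with 20 to 120 N. Pads are 22 mm wide; open, the fingers measure 114 mm over their backs; the gripper's body (76 mm by 85 mm) begins 54 mm behind the grasp point. The pads swing forward as they close: fully open they stand 13 mm farther back than shut.
Start: joints at [-1.249, 0.383, 0.044, 1.598, -0.018, 1.161, -0.05], TCP at [0.265, 0.594, 0.405] pointing down, gripper open.
Joint ranges: [-2.61, 2.61], [-0.41, 2.15], [-1.48, 1.57], [0, 2.5], [-1.57, 4.71], [0.05, 1.97], [-2.85, 2.85]. Speed limits (rad/s): [2.79, 2.79, 3.14, 3.14, 3.14, 3.14, 3.14].

## Interface

Orientations are given as a rotation vector (axis times angle).
In Python, from workcell import * gives the robot as it stands. The module is installed in compiled form; this text tells all that it offers.
- The arm moves only by the tool jog_arm, never from a script. Its argument "rows" is a list of rows, each an object of numbers: "tx", "ty", "tz": the shift along the tool's x, y, z in mm; "ax", "ay", "az": the turn, a rotation vector about the tool's x, y, z in degrees; "gripper": the opening in per cent of the stroke, from 0 (shut) to 100 (fully open). In form: [{"tx": .., "ty": .., "tz": .., "ax": .., "ay": .., "az": .., "gripper": ..}, ...]. A call has 1 to 8 rows; each row is the pose to reach, as a shift and turn from the pose commanded when the call began, along the tool's axes at that moment; what a row does not reach only later rows make up. A row lasts 1/10 s, in which the tool goes at most 50 mm and 8.59 degrees, less where a joint would pass 70% of its speed; a pose out of reach is approached as far as the arm can. A call with a gripper value outside its range is refused whole. The fingers move at their own pace and stop on an object; "squeeze" is the grip in N (left out, the last holds). Time passes only in rows, so rows that repeat a pose let the fingers close. It gives the time, the measured TCP pose, the force and the opening at its end, in the units of the state.
- sense(): the state, without advancing time (a new reading comes with each control period).
- grab_frame(name): name is "scene" or "side" or "wrist"; returns a dict with "img" (420x560x3 uint8, blue, green, red), "depth" (420x560 float32, m along the optical axis (not along the pixel's ray), 0 where there is no reading), "mtx" (3x3 intrinsics, pixels), "cam_to_world" (4x4, takes a point from camera to world coordinates); the wrist camera has in their place "tool_from_camera" (4x4, takes a point from camera to tool coordinates, whose origin is the TCP and whose axes are the flange's). Camera axes: x right, y up, looking along -z (the intrinsics and any distortion apply to the point x, -y, -z); pixel columns grow to the right and rows downward; lengths in m; the calibration is good to about 2 mm. A picture is of the moment at which its call begins: read the wrist's pose just before it.
- hand_in(): hands the job in, once; it reports no verdict.
Trained networks look in a picture, given as the dict that the camera call returned (one of the last four; its "shot" number tells which), for a name from the list of things; names that differ only in an ending like _2 or _b are one class to them, and where a whole thing is asked for, a point or a joint stands for the part that bears it (a point fixed in the world has none). Each returns a list of dicts, best first, with "score" (0 to 1); they miss things now and then, are a little off and sometimes report something else, mostly with a low value. They report only what shows in the picture. A call takes as long as a camera call. They do not tell look-alikes from the thing itself.
- search_frame(picture, thing): "point" ([row, column] in pixels, amid what is visible of it).
The state is a dict: "clock": time; "joint_positions": joint angles; "joint_vel": joint speeds; "joint_torque": joint torques, N m; "position": TCP position; "eef_rot": TCP orientation; "ft_force": force on the tool from outside, world axes, zero at the start; "moment": the same for the moment, N m; "grip_width": finger opening in m.
Only numpy, scipy, OpenCV 4.12 (cv2) and the standard library are available. Lean on these libraries where they do the work, as an engineer would, in place of code of your own. Each camera call takes 0.05 s, during which the arm holds its last target.

## Working session

There is one attempt and no reset: what is moved stays moved. The work goes in short steps, Python scripts to look and compute and a tool call to move; the robot and the scene stay as the last step left them, time stands still between calls to the robot, and variables do not carry over. Pictures are saved under pics/ and viewed, and the job is handed in when it is done.

Besides the shell and the picture viewer there is one more tool, called after "Emit:" in YAML: its name, and indented under it one key for each argument. jog_arm: Moves the arm, as the interface text tells. Its arguments: {"type":"object","properties":{"rows":{"type":"array"},"squeeze":{"type":"number"}},"required":["rows"]}

```bash
mkdir -p pics
cat > h.py <<'E'
import numpy as np, cv2
from scipy.spatial.transform import Rotation as R
from workcell import *
def px2w(f,r,c,d=None,pose=None):
    if d is None:
        p=f["depth"][max(0,int(r)-1):int(r)+2,max(0,int(c)-1):int(c)+2]; p=p[p>0]; 
        if len(p)==0: return None
        d=np.median(p)
    k=f["mtx"]; x=(c-k[0,2])/k[0,0]*d; y=(r-k[1,2])/k[1,1]*d
    pc=np.array([x,-y,-d,1])
    if "cam_to_world" in f: return (f["cam_to_world"]@pc)[:3]
    return pose@f["tool_from_camera"]@pc
E
python3 - <<'E'
from h import *
print(sense())
for n in ["scene","side"]:
    f=grab_frame(n); cv2.imwrite(f"pics/{n}1.png",f["img"]); np.save(f"pics/{n}1.npy",f["depth"])
    print(n,[k for k in f],f["mtx"],f["cam_to_world"])
    for t in ["mitre_box","blank_center","stop_center","saw_center","cleaner_center","ring_center","front_guide","plate_middle","index_pin"]:
        for o in search_frame(f,t)[:2]:
            w=px2w(f,*o["point"]); print(t,round(o["score"],2),np.round(o["point"]),None if w is None else w.round(3))
print(sense()["clock"])
E
```

```text
{'clock': 0.0, 'joint_positions': array([-1.24884015,  0.38387877,  0.04379368,  1.59955435, -0.01788398,
        1.16115899, -0.04984959]), 'joint_vel': array([-0.00029668,  0.00012375,  0.0001316 ,  0.00133767,  0.00025045,
        0.00059767, -0.00137487]), 'joint_torque': array([ 1.20651193e-04, -4.33458638e+01,  1.02464497e+00, -2.49512368e+01,
        1.06143829e-02,  1.12056040e-02,  1.12856080e-05]), 'position': array([0.26467091, 0.59315908, 0.40326673]), 'eef_rot': array([-0.65416912, -3.07231394,  0.0040462 ]), 'ft_force': array([-0.27749489,  0.41361265, -0.64974416]), 'moment': array([ 0.06333807,  0.02409173, -0.00220976]), 'grip_width': 0.08554056223308723}
scene ['img', 'depth', 'mtx', 'cam_to_world', 'shot'] [[544.28739598   0.         280.27280838]
 [  0.         544.28739598 206.9015914 ]
 [  0.           0.           1.        ]] [[ 0.76373249 -0.48354434  0.42766522  1.10657176]
 [ 0.64535477  0.55636442 -0.52342703 -0.68271448]
 [ 0.01516246  0.67575402  0.73697124  1.06575031]
 [ 0.          0.          0.          1.        ]]
mitre_box 0.9 [265. 341.] [ 0.741
[... 702 characters left out ...]
[ 0.          0.          0.          1.        ]]
mitre_box 0.64 [236. 219.] [0.731 0.068 0.054]
blank_center 0.74 [329. 180.] [0.765 0.354 0.007]
blank_center 0.52 [291. 282.] [0.533 0.199 0.004]
stop_center 0.57 [197. 229.] [ 0.734 -0.077  0.08 ]
saw_center 0.69 [243. 245.] [0.659 0.065 0.032]
saw_center 0.64 [167. 328.] [ 0.439 -0.391  0.006]
cleaner_center 0.87 [331. 296.] [0.481 0.374 0.082]
cleaner_center 0.6 [242. 243.] [0.665 0.062 0.033]
ring_center 0.46 [226. 261.] [0.618 0.022 0.065]
front_guide 0.91 [229. 239.] [0.681 0.026 0.05 ]
plate_middle 0.69 [243. 243.] [0.663 0.063 0.032]
plate_middle 0.16 [252. 206.] [0.751 0.139 0.058]
index_pin 0.46 [223. 259.] [0.623 0.018 0.073]
1.0
```

View pics/scene1.png

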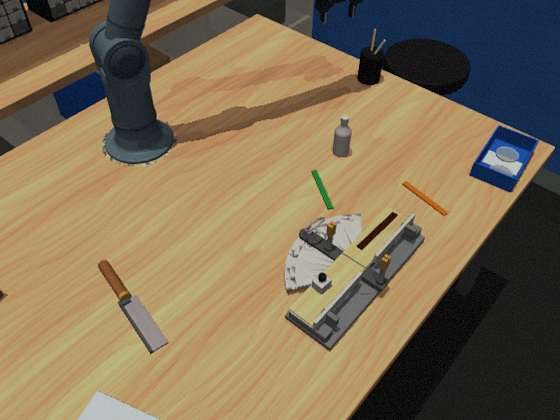

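View pics/side1.png

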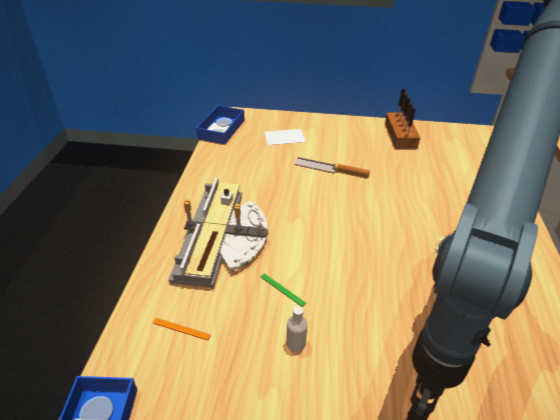

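Run:
```python
import cv2
for n,(y0,y1,x0,x1) in {"scene":(150,350,240,440),"side":(130,330,140,340)}.items():
    i=cv2.imread(f"pics/{n}1.png")[y0:y1,x0:x1]; cv2.imwrite(f"pics/{n}1z.png",cv2.resize(i,(600,600),interpolation=cv2.INTER_CUBIC))
```

```text
(no output)
```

View pics/scene1z.png

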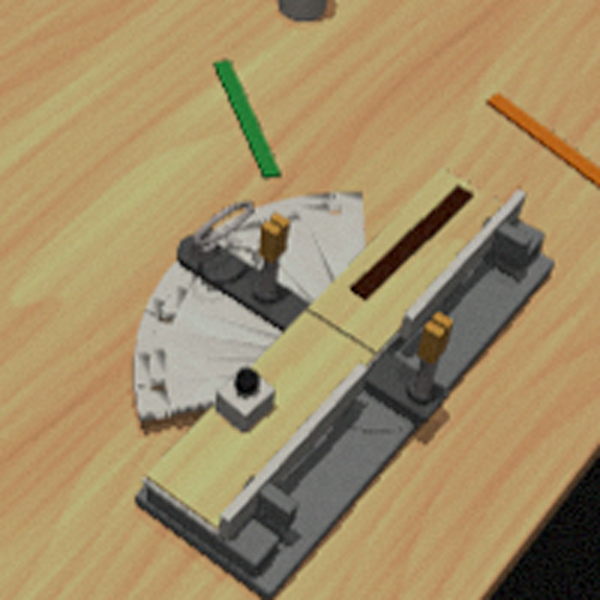

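View pics/side1z.png

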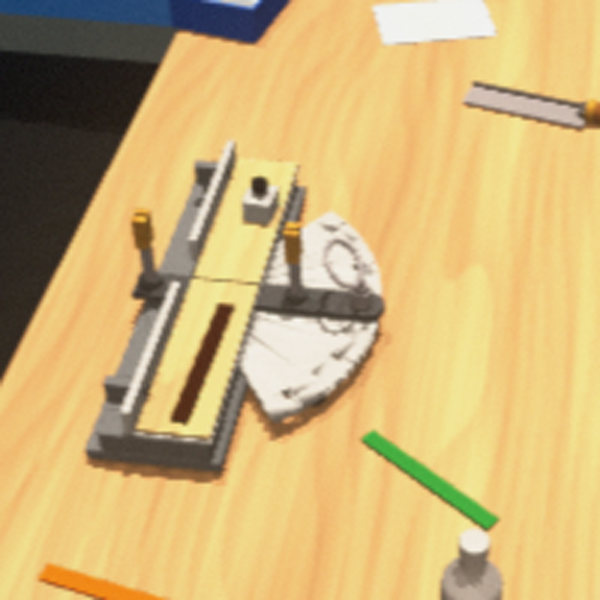

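```bash
cat > cloud.py <<'E'
from h import *
def cloud(f):
    d=f["depth"]; r,c=np.indices(d.shape); k=f["mtx"]
    P=np.stack([(c-k[0,2])/k[0,0]*d,-(r-k[1,2])/k[1,1]*d,-d,np.ones_like(d)],-1)
    W=(P@f["cam_to_world"].T)[...,:3]; W[d<=0]=np.nan
    return W
E
python3 - <<'E'
from cloud import *
for n in ["scene","side"]:
    f=grab_frame(n); W=cloud(f); img=f["img"].astype(int)
    roi=(abs(W[...,0]-.72)<.25)&(abs(W[...,1]-.02)<.28)
    # yellow table
    hsv=cv2.cvtColor(f["img"],cv2.COLOR_BGR2HSV)
    m=roi&(abs(W[...,2]-.052)<.006)
    p=W[m]; print(n,"table n",len(p),"z",np.median(p[:,2]))
    tm=m.astype(np.uint8); 
    yel=m&(hsv[...,1]>60)&(hsv[...,2]>110); p=W[yel][:,:2].astype(np.float32)
    nl,lab,st,ce=cv2.connectedComponentsWithStats(cv2.morphologyEx(yel.astype(np.uint8),cv2.MORPH_CLOSE,np.ones((3,3))))
    i=1+np.argmax(st[1:,4]); p=W[(lab==i)&m][:,:2].astype(np.float32)
    print(cv2.minAreaRect(p), st[i])
    print(cv2.boxPoints(cv2.minAreaRect(p)).round(3).tolist())
    h=roi&(W[...,2]>.105)
    nl,lab,st,ce=cv2.connectedComponentsWithStats(h.astype(np.uint8))
    for j in range(1,nl):
        if st[j,4]>5:
            q=W[lab==j]; print("high",st[j,4],np.median(q,0).round(3),q.max(0).round(3),ce[j].round(1))
    dark=m&(img.sum(2)<150)&(abs(W[...,2]-.057)<.006); q=W[dark]
    nl,lab,st,ce=cv2.connectedComponentsWithStats((roi&(abs(W[...,2]-.055)<.01)&(img[...,0]<40)&(img[...,2]<120)).astype(np.uint8))
    for j in range(1,nl):
        if st[j,4]>40: q=W[lab==j]; print("blank",st[j,4],np.nanmean(q,0).round(3),cv2.minAreaRect(q[:,:2].astype(np.float32)))
    q=W[roi&(W[...,2]>.06)&(W[...,0]<.665)]
    print("ring pts",len(q),q.mean(0).round(3) if len(q) else 0, q.min(0).round(3),q.max(0).round(3))
    print(q.round(3).tolist()[:60])
E
```

```text
scene table n 3580 z 0.0537440039038547
((0.7539649605751038, 0.019976168870925903), (0.06719367951154709, 0.3988400101661682), 0.1159248948097229) [ 288  206  120  120 3072]
[[0.7200000286102295, 0.21899999678134918], [0.7210000157356262, -0.18000000715255737], [0.7879999876022339, -0.17900000512599945], [0.7870000004768372, 0.21899999678134918]]
high 33 [0.652 0.017 0.107] [0.655 0.04  0.112] [318.7 223.4]
high 96 [0.687 0.015 0.123] [0.693 0.031 0.132] [331.2 226.9]
high 99 [0.832 0.014 0.125] [0.838 0.031 0.133] [385.2 260.3]
blank 287 [0.748 0.126 0.059] ((0.7481041550636292, 0.13032719492912292), (0.14756840467453003, 0.01614312082529068), 87.96408081054688)
ring pts 121 [0.636 0.019 0.09 ] [ 0.616 -0.009  0.061] [0.655 0.046 0.112]
[[0.633, 0.044, 0.093], [0.635, 0.045, 0.094], [0.637, 0.046, 0.095], [0.64, 0.045, 0.097], [0.645, 0.042, 0.104], [0.629, 0.041, 0.089], [0.629, 0.046, 0.084], [0.634, 0.043, 0.091], [0.635, 0.045, 0.09], [0.64, 0.042, 0.096], [0.646, 0.037, 0.105], [0.648, 0.038, 0.106], [0.65, 0.04, 0.105], [0.624, 0.041, 0.081], [0.627, 0.041, 0.084], [0.628, 0.
[... 2431 characters left out ...]
65, 0.028, 0.108], [0.631, -0.008, 0.08], [0.628, -0.005, 0.083], [0.653, 0.032, 0.108], [0.65, 0.03, 0.106], [0.627, -0.002, 0.081], [0.624, -0.002, 0.082], [0.652, 0.034, 0.106], [0.648, 0.038, 0.11], [0.627, 0.001, 0.081], [0.624, 0.003, 0.083], [0.648, 0.038, 0.107], [0.646, 0.035, 0.104], [0.627, -0.001, 0.075], [0.623, 0.006, 0.082], [0.649, 0.039, 0.103], [0.646, 0.035, 0.1], [0.623, 0.009, 0.08], [0.62, 0.008, 0.08], [0.648, 0.04, 0.101], [0.645, 0.043, 0.104], [0.643, 0.038, 0.099], [0.622, 0.012, 0.079], [0.62, 0.009, 0.077], [0.645, 0.042, 0.099], [0.642, 0.043, 0.1], [0.621, 0.016, 0.079], [0.619, 0.015, 0.078], [0.642, 0.046, 0.099], [0.639, 0.044, 0.097], [0.625, 0.014, 0.073]]
```

```bash
cat > mv.py <<'E'
from h import *
def M():
    s=sense(); T=np.eye(4); T[:3,:3]=R.from_rotvec(s["eef_rot"]).as_matrix(); T[:3,3]=s["position"]; return T
def goal(ring_off_along, ang=0., dz=0., piv=(.788,.0195), rr=.152, z=.0895, pitch=45, dn=0.):
    """tip placed ring_center+along*d ; ang=saw arm angle; dz world up"""
    a=np.radians(pitch); Rz=R.from_euler('z',-ang).as_matrix()
    d=np.array([np.cos(a),0,-np.sin(a)]); y=np.array([0,1.,0]); x=np.cross(y,d)
    Rm=Rz@np.stack([x,y,d],1)
    p=np.array([*piv,z+dz])+Rz@np.array([-rr,0,0])
    T=np.eye(4); T[:3,:3]=Rm; T[:3,3]=p+Rm[:,2]*(ring_off_along-.173)
    return T
def delta(T0,T1):
    D=np.linalg.inv(T0)@T1
    return (D[:3,3]*1e3).round(1), np.degrees(R.from_matrix(D[:3,:3]).as_rotvec()).round(2)
E
python3 - <<'E'
from mv import *
T=M(); print(T.round(3)); G=goal(-.07); print(G.round(3)); print(delta(T,G))
E
```

```text
[[-0.913  0.408 -0.     0.265]
 [ 0.408  0.913  0.     0.594]
 [ 0.    -0.    -1.     0.405]
 [ 0.     0.     0.     1.   ]]
[[-0.707  0.     0.707  0.464]
 [ 0.     1.     0.     0.02 ]
 [-0.707  0.    -0.707  0.261]
 [ 0.     0.     0.     1.   ]]
(array([-415.9, -443. ,  143.4]), array([ -9.44, -44.32, -22.79]))
```

Emit:
jog_arm:
  rows:
    - {"tx": -208, "ty": -222, "gripper": 0}
    - {"tx": -208, "ty": -222, "gripper": 0}
    - {"tx": -208, "ty": -222, "gripper": 0}
    - {"tx": -208, "ty": -222, "gripper": 0}
    - {"tx": -208, "ty": -222, "gripper": 0}
    - {"tx": -208, "ty": -222, "gripper": 0}
    - {"tx": -208, "ty": -222, "gripper": 0}
    - {"tx": -208, "ty": -222, "gripper": 0}
  squeeze: 20

```text
schema error: expected keys tx, ty, tz, ax, ay, az, gripper
```

Run:
```python
from mv import *
T=M(); print(T.round(3)); print(delta(T,goal(-.07)),sense()["joint_positions"].round(2))
```

```text
[[-0.913  0.408 -0.     0.265]
 [ 0.408  0.913  0.     0.594]
 [ 0.    -0.    -1.     0.405]
 [ 0.     0.     0.     1.   ]]
(array([-415.9, -443. ,  143.4]), array([ -9.44, -44.32, -22.79])) [-1.25  0.38  0.04  1.6  -0.02  1.16 -0.05]
```

Emit:
jog_arm:
  rows:
    - {"tx": -208, "ty": -222, "tz": 0, "ax": 0, "ay": 0, "az": 0, "gripper": 0}
    - {"tx": -208, "ty": -222, "tz": 0, "ax": 0, "ay": 0, "az": 0, "gripper": 0}
    - {"tx": -208, "ty": -222, "tz": 0, "ax": 0, "ay": 0, "az": 0, "gripper": 0}
    - {"tx": -208, "ty": -222, "tz": 0, "ax": 0, "ay": 0, "az": 0, "gripper": 0}
    - {"tx": -208, "ty": -222, "tz": 0, "ax": 0, "ay": 0, "az": 0, "gripper": 0}
    - {"tx": -208, "ty": -222, "tz": 0, "ax": 0, "ay": 0, "az": 0, "gripper": 0}
    - {"tx": -208, "ty": -222, "tz": 0, "ax": 0, "ay": 0, "az": 0, "gripper": 0}
    - {"tx": -208, "ty": -222, "tz": 0, "ax": 0, "ay": 0, "az": 0, "gripper": 0}
  squeeze: 20

```text
clock: 1.9
position: [0.3653, 0.3042, 0.405]
eef_rot: [0.662, 3.071, 0.002]
ft_force: [-0.3, 1.2, 0.3]
grip_width: 0.0003
```

Run:
```python
from mv import *
T=M(); print(T.round(3)); print(delta(T,goal(-.07)),sense()["joint_positions"].round(2))
```

```text
[[-0.911  0.412  0.     0.365]
 [ 0.412  0.911  0.001  0.304]
 [ 0.     0.001 -1.     0.405]
 [ 0.     0.     0.     1.   ]]
(array([-207.4, -218.8,  143.5]), array([ -9.5 , -44.31, -23.08])) [-0.96  0.04  0.19  2.01 -0.01  1.08  0.38]
```

Emit:
jog_arm:
  rows:
    - {"tx": -207, "ty": -219, "tz": 143, "ax": -9.5, "ay": -44.3, "az": -23, "gripper": 0}
    - {"tx": -207, "ty": -219, "tz": 143, "ax": -9.5, "ay": -44.3, "az": -23, "gripper": 0}
    - {"tx": -207, "ty": -219, "tz": 143, "ax": -9.5, "ay": -44.3, "az": -23, "gripper": 0}
    - {"tx": -207, "ty": -219, "tz": 143, "ax": -9.5, "ay": -44.3, "az": -23, "gripper": 0}
    - {"tx": -207, "ty": -219, "tz": 143, "ax": -9.5, "ay": -44.3, "az": -23, "gripper": 0}
    - {"tx": -207, "ty": -219, "tz": 143, "ax": -9.5, "ay": -44.3, "az": -23, "gripper": 0}
    - {"tx": -207, "ty": -219, "tz": 143, "ax": -9.5, "ay": -44.3, "az": -23, "gripper": 0}
    - {"tx": -207, "ty": -219, "tz": 143, "ax": -9.5, "ay": -44.3, "az": -23, "gripper": 0}

```text
clock: 2.7
position: [0.4542, 0.0799, 0.299]
eef_rot: [0.087, 2.385, -0.035]
ft_force: [1.3, 0.2, -0.2]
grip_width: -0.0
```

Run:
```python
from mv import *
T=M(); print(T.round(3)); print(delta(T,goal(-.07)),sense()["joint_positions"].round(2))
for n in ["wrist","side","scene"]:
    f=grab_frame(n); cv2.imwrite(f"pics/{n}2.png",f["img"]); np.save(f"pics/{n}2.npy",f["depth"])
    if n=="wrist":
        print(f["mtx"],f["tool_from_camera"].round(3))
        for t in ["ring_center","front_guide"]:
            for o in search_frame(f,t)[:2]:
                w=px2w(f,*o["point"],pose=T); print(t,round(o["score"],2),np.round(o["point"]),w)
```

```text
[[-0.726  0.073  0.683  0.454]
 [ 0.053  0.997 -0.05   0.08 ]
 [-0.685 -0.001 -0.728  0.299]
 [ 0.     0.     0.     1.   ]]
(array([ 15.4, -59.5,  37.3]), array([-2.93, -1.74, -2.98])) [-0.7   0.05  0.35  2.39  1.55  0.27 -0.3 ]
[[325.37694003   0.         278.01105029]
 [  0.         325.37694003 203.8818725 ]
 [  0.           0.           1.        ]] [[-0.001  0.946  0.325  0.084]
 [ 1.     0.     0.001  0.001]
 [ 0.001  0.325 -0.946  0.031]
 [ 0.     0.     0.     1.   ]]
ring_center 0.95 [165. 215.] [0.6184276  0.01952302 0.07558485 1.        ]
front_guide 0.59 [173. 227.] [0.67454614 0.01419394 0.04676043 1.        ]
front_guide 0.37 [178. 241.] [0.68192025 0.02720193 0.0478277  1.        ]
```

View pics/wrist2.png

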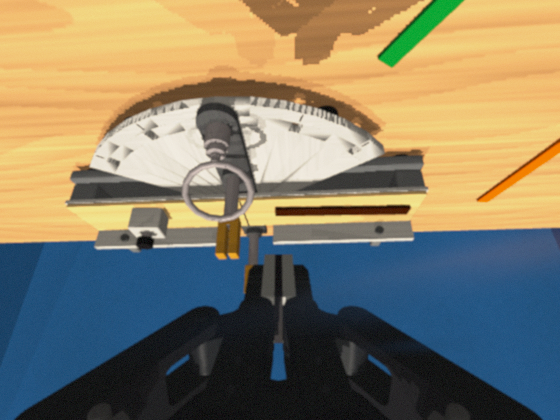

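View pics/side2.png

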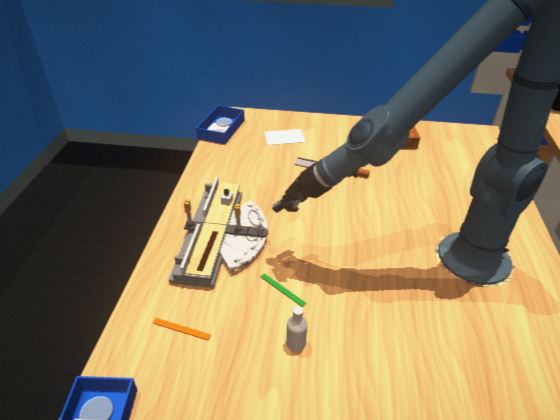

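Emit:
jog_arm:
  rows:
    - {"tx": 15, "ty": -59, "tz": 37, "ax": -2.9, "ay": -1.7, "az": -3, "gripper": 0}
    - {"tx": 15, "ty": -59, "tz": 37, "ax": -2.9, "ay": -1.7, "az": -3, "gripper": 0}
    - {"tx": 15, "ty": -59, "tz": 37, "ax": -2.9, "ay": -1.7, "az": -3, "gripper": 0}
    - {"tx": 15, "ty": -59, "tz": 37, "ax": -2.9, "ay": -1.7, "az": -3, "gripper": 0}
    - {"tx": 15, "ty": -59, "tz": 37, "ax": -2.9, "ay": -1.7, "az": -3, "gripper": 0}

```text
clock: 3.45
position: [0.4641, 0.0192, 0.2622]
eef_rot: [0.002, 2.358, -0.001]
ft_force: [0.7, 0.1, -0.4]
grip_width: -0.0002
```

```bash
cat > wr.py <<'E'
from mv import *
import sys
def wring(tag,T=None):
    T=M(); f=grab_frame("wrist"); cv2.imwrite(f"pics/w{tag}.png",f["img"])
    d=f["depth"]; r,c=np.indices(d.shape); k=f["mtx"]
    P=np.stack([(c-k[0,2])/k[0,0]*d,-(r-k[1,2])/k[1,1]*d,-d,np.ones_like(d)],-1)
    t=P@f["tool_from_camera"].T; W=(t@T.T)[...,:3]; W[d<=0]=np.nan
    return T,f,t,W
E
python3 - <<'E'
from wr import *
T,f,t,W=wring("3"); print(T.round(3)); print(delta(T,goal(-.07)),sense()["joint_positions"].round(2),sense()["joint_vel"].round(2))
m=(W[...,2]>.066)&(W[...,2]<.12)&(abs(W[...,1]-.02)<.04)&(abs(W[...,0]-.636)<.03)
q=W[m]; print(m.sum(), q.min(0).round(4),q.max(0).round(4),q.mean(0).round(4))
# ring plane coords
u=(q-[.636,.0195,.0895])@(np.array([1,0,1])/2**.5); n=(q-[.636,.0195,.0895])@(np.array([1,0,-1])/2**.5)
print("u",u.min(),u.max(),"n",np.percentile(n,[5,50,95]),"y",np.percentile(q[:,1],[1,99]))
h=(W[...,2]>.115)&(abs(W[...,1]-.02)<.03)&(W[...,0]>.66)&(W[...,0]<.72); print("guide",W[h].mean(0),W[h].max(0))
cv2.imwrite("pics/w3z.png",f["img"])
E
```

```text
[[-0.708  0.002  0.706  0.464]
 [ 0.001  1.    -0.001  0.019]
 [-0.706 -0.    -0.708  0.262]
 [ 0.     0.     0.     1.   ]]
(array([0.6, 0.3, 0.6]), array([-0.09, -0.09, -0.08])) [-0.3   0.14  0.14  2.41  2.62  0.2  -1.19] [-0.07 -0.02  0.05  0.02 -0.35  0.02  0.31]
1736 [ 0.6154 -0.0103  0.066 ] [0.6533 0.0479 0.1078] [0.6328 0.0187 0.0884]
u -0.030941374935656196 0.02496631280117288 n [-0.00291608 -0.00166339  0.00073015] y [-0.00919016  0.04650767]<stdin>:8: RuntimeWarning: Mean of empty slice.
  ret = um.true_divide(
Traceback (most recent call last):
ValueError: zero-size array to reduction operation maximum which has no identity
```

View pics/w3.png

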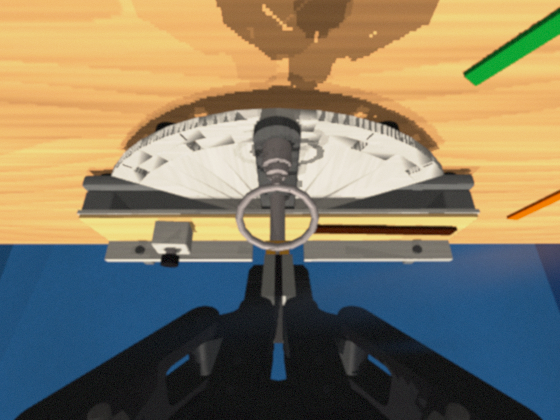

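Run:
```python
from wr import *
T,f,t,W=wring("3b")
for z0 in np.arange(.09,.185,.006):
    m=(abs(t[...,2]-z0)<.003)&(abs(t[...,1])<.05)&(abs(t[...,0])<.06)&(f["depth"]>0)
    if m.sum()>3: q=t[m]; print(z0.round(3),m.sum(),"y",q[:,1].min().round(4),q[:,1].max().round(4),"x",q[:,0].min().round(4),q[:,0].max().round(4))
print(delta(M(),goal(.02,piv=(.788,.0187))))
```

```text
0.09 6236 y -0.05 0.05 x 0.0031 0.0181
0.096 6254 y -0.05 0.05 x -0.0049 0.018
0.102 6194 y -0.05 0.05 x -0.0123 0.0181
0.108 3778 y -0.047 0.049 x -0.0112 0.0182
0.114 4314 y -0.0425 0.0456 x -0.0117 0.0133
0.12 4208 y -0.0378 0.0392 x -0.0125 0.0144
0.126 2150 y -0.0329 0.0349 x -0.0133 0.0146
0.132 607 y -0.0263 0.0277 x -0.0083 0.014
0.138 727 y -0.0129 0.0143 x -0.0122 0.0117
0.144 525 y -0.0129 0.0143 x 0.0058 0.0118
0.15 494 y -0.0128 0.0144 x 0.0059 0.0118
0.156 441 y -0.0129 0.0144 x 0.0056 0.0116
0.162 379 y -0.0128 0.0142 x 0.006 0.0115
0.168 193 y -0.0117 0.0131 x 0.006 0.0115
(array([-1.3,  2.1, 90.6]), array([-0.33, -0.27, -0.19]))
```

Run:
```python
from mv import *
for i in range(3):
    T=M(); print(T[:3,3].round(4),delta(T,goal(.02,piv=(.788,.0187)))); grab_frame("side")
```

```text
[0.4631 0.0172 0.2611] (array([-1.3,  2.1, 90.6]), array([-0.33, -0.27, -0.19]))
[0.4635 0.018  0.2618] (array([-0.4,  1.1, 90.8]), array([-0.29, -0.17, -0.19]))
[0.4638 0.0187 0.2622] (array([ 0.2,  0.4, 90.9]), array([-0.23, -0.1 , -0.17]))
```

Emit:
jog_arm:
  rows:
    - {"tx": 0, "ty": 0, "tz": 15, "ax": 0, "ay": 0, "az": 0, "gripper": 0}
    - {"tx": 0, "ty": 0, "tz": 30, "ax": 0, "ay": 0, "az": 0, "gripper": 0}
    - {"tx": 0, "ty": 0, "tz": 45, "ax": 0, "ay": 0, "az": 0, "gripper": 0}
    - {"tx": 0, "ty": 0, "tz": 55, "ax": 0, "ay": 0, "az": 0, "gripper": 0}
    - {"tx": 0, "ty": 0, "tz": 55, "ax": 0, "ay": 0, "az": 0, "gripper": 0}
    - {"tx": 0, "ty": 0, "tz": 55, "ax": 0, "ay": 0, "az": 0, "gripper": 0}

```text
clock: 4.3
position: [0.5023, 0.0185, 0.2231]
eef_rot: [0.004, 2.358, -0.003]
ft_force: [0.1, 0.2, 0.8]
grip_width: -0.0001
```

Run:
```python
from wr import *
T,f,t,W=wring("4"); print(T.round(3)); print(delta(T,goal(.02,piv=(.788,.0187))),sense()["joint_positions"].round(2))
m=(W[...,2]>.07)&(W[...,2]<.12)&(abs(W[...,1]-.02)<.04)&(abs(W[...,0]-.636)<.03)&(t[...,2]>.175)
q=W[m]; print(m.sum(), q.min(0).round(4),q.max(0).round(4))
u=(q-[.636,.0195,.0895])@(np.array([1,0,1])/2**.5); print(u.max(), np.percentile(q[:,1],[1,99]))
```

```text
[[-0.709  0.004  0.706  0.502]
 [ 0.002  1.    -0.004  0.019]
 [-0.706 -0.001 -0.709  0.223]
 [ 0.     0.     0.     1.   ]]
(array([-0.1,  0.3, 36. ]), array([-0.21, -0.13, -0.09])) [-0.2   0.3   0.05  2.33  2.78  0.28 -1.34]
2115 [ 0.6155 -0.0106  0.0701] [0.6482 0.0475 0.1034]
0.01844866579855493 [-0.00936392  0.04660095]
```

View pics/w4.png

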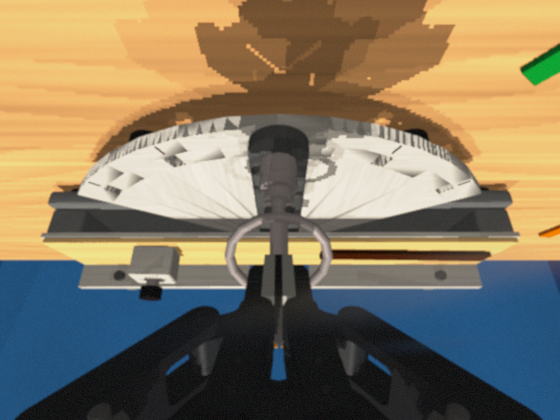

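Emit:
jog_arm:
  rows:
    - {"tx": 0, "ty": 0, "tz": 8, "ax": 0, "ay": 0, "az": 0, "gripper": 0}
    - {"tx": 0, "ty": 0, "tz": 16, "ax": 0, "ay": 0, "az": 0, "gripper": 0}
    - {"tx": 0, "ty": 0, "tz": 24, "ax": 0, "ay": 0, "az": 0, "gripper": 0}
    - {"tx": 0, "ty": 0, "tz": 32, "ax": 0, "ay": 0, "az": 0, "gripper": 0}
    - {"tx": 0, "ty": 0, "tz": 36, "ax": 0, "ay": 0, "az": 0, "gripper": 0}
    - {"tx": 0, "ty": 0, "tz": 36, "ax": 0, "ay": 0, "az": 0, "gripper": 0}
    - {"tx": 0, "ty": 0, "tz": 36, "ax": 0, "ay": 0, "az": 0, "gripper": 0}

```text
clock: 5.05
position: [0.5276, 0.0176, 0.1971]
eef_rot: [0.005, 2.359, -0.004]
ft_force: [0.3, -0.3, 0.3]
grip_width: -0.0001
```

```bash
cat > look.py <<'E'
from cloud import *
from mv import *
import sys
def look(tag):
    out=[]
    for n,(y0,y1,x0,x1) in {"scene":(190,270,275,375),"side":(180,260,205,305)}.items():
        f=grab_frame(n); out.append(cv2.resize(f["img"][y0:y1,x0:x1],(400,320),interpolation=cv2.INTER_CUBIC))
        W=cloud(f); hsv=cv2.cvtColor(f["img"],cv2.COLOR_BGR2HSV)
        h=(W[...,2]>.112)&(W[...,2]<.14)&(abs(W[...,1]-.02)<.09)&(W[...,0]>.655)&(W[...,0]<.73)&(hsv[...,1]>120)
        q=W[h]
        if len(q)>5:
            c=np.median(q,0); print(n,"guide",len(q),c.round(4),"ang",np.arctan2(c[1]-.019,.788-c[0]).round(3))
    f=grab_frame("wrist"); out2=cv2.resize(f["img"],(400,300))
    cv2.imwrite(f"pics/{tag}.png",np.hstack(out)); cv2.imwrite(f"pics/{tag}w.png",f["img"])
    s=sense(); print(s["clock"],s["position"].round(4),s["ft_force"].round(1),s["moment"].round(2))
look(sys.argv[1])
E
python3 look.py L5
```

```text
scene guide 71 [0.6863 0.0138 0.1257] ang -0.051
side guide 44 [0.6843 0.024  0.1271] ang 0.048
5.2 [0.5275 0.0177 0.1975] [ 1.  -0.2  0.7] [-0.04  0.76 -0.02]
```

View pics/L5.png

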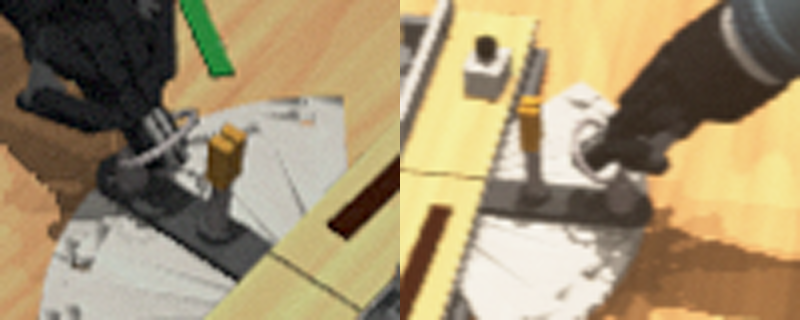

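View pics/L5w.png

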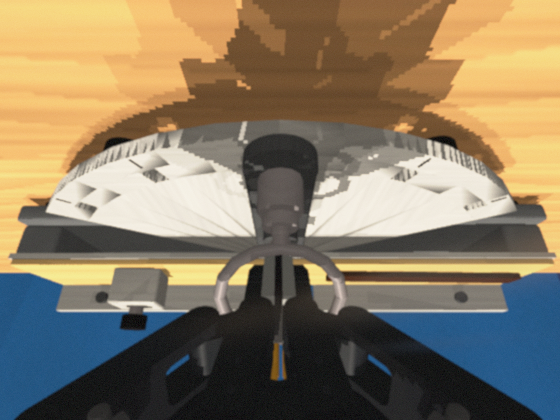

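Emit:
jog_arm:
  rows:
    - {"tx": -2, "ty": 0, "tz": -2, "ax": 0, "ay": 0, "az": 0, "gripper": 0}
    - {"tx": -4, "ty": 0, "tz": -4, "ax": 0, "ay": 0, "az": 0, "gripper": 0}
    - {"tx": -6, "ty": 0, "tz": -6, "ax": 0, "ay": 0, "az": 0, "gripper": 0}
    - {"tx": -8, "ty": 0, "tz": -8, "ax": 0, "ay": 0, "az": 0, "gripper": 0}
    - {"tx": -8, "ty": 0, "tz": -8, "ax": 0, "ay": 0, "az": 0, "gripper": 0}

```text
clock: 5.7
position: [0.5277, 0.0178, 0.2092]
eef_rot: [0.005, 2.358, -0.004]
ft_force: [-0.0, 0.5, 0.2]
grip_width: -0.0001
```

```bash
python3 look.py L6
```

```text
scene guide 71 [0.687  0.0134 0.1248] ang -0.056
side guide 43 [0.6842 0.0241 0.1271] ang 0.049
5.85 [0.5277 0.0177 0.2088] [ 0.7 -0.5 -0.6] [ 0.04  0.81 -0.02]
```

View pics/L6w.png

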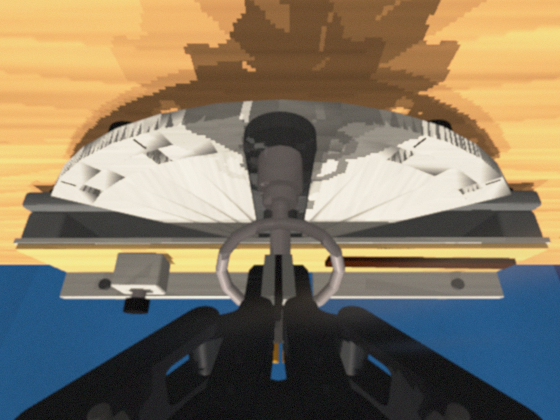

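Emit:
jog_arm:
  rows:
    - {"tx": 0, "ty": 0, "tz": 5, "ax": 0, "ay": 0, "az": 0, "gripper": 0}
    - {"tx": 0, "ty": 0, "tz": 10, "ax": 0, "ay": 0, "az": 0, "gripper": 0}
    - {"tx": -2, "ty": 0, "tz": 8, "ax": 0, "ay": 0, "az": 0, "gripper": 0}
    - {"tx": -4, "ty": 0, "tz": 6, "ax": 0, "ay": 0, "az": 0, "gripper": 0}
    - {"tx": -4, "ty": 0, "tz": 6, "ax": 0, "ay": 0, "az": 0, "gripper": 0}

```text
clock: 6.35
position: [0.5332, 0.0178, 0.2059]
eef_rot: [0.004, 2.364, -0.003]
ft_force: [-1.0, 0.4, -5.3]
grip_width: 0.0002
```

```bash
python3 look.py L7
```

```text
scene guide 67 [0.6867 0.014  0.1252] ang -0.049
side guide 43 [0.6845 0.0237 0.1274] ang 0.045
6.5 [0.5333 0.0178 0.206 ] [-1.7  1.5 -4.9] [0.09 1.87 0.02]
```

View pics/L7w.png

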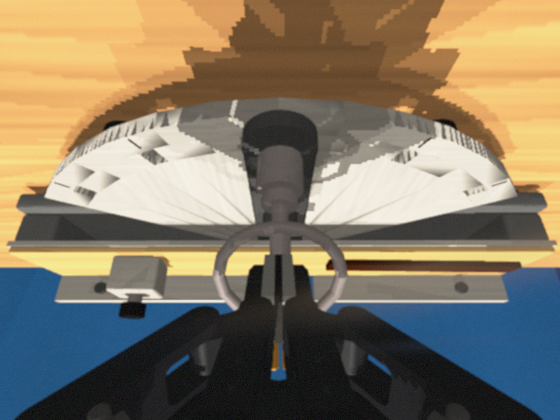

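Emit:
jog_arm:
  rows:
    - {"tx": -2, "ty": 0, "tz": -2, "ax": 0, "ay": 0, "az": 0, "gripper": 0}
    - {"tx": -4, "ty": 0, "tz": -4, "ax": 0, "ay": 0, "az": 0, "gripper": 0}
    - {"tx": -6, "ty": 0, "tz": -6, "ax": 0, "ay": 0, "az": 0, "gripper": 0}
    - {"tx": -8, "ty": 0, "tz": -8, "ax": 0, "ay": 0, "az": 0, "gripper": 0}
    - {"tx": -9, "ty": 0, "tz": -9, "ax": 0, "ay": 0, "az": 0, "gripper": 0}
    - {"tx": -9, "ty": 0, "tz": -9, "ax": 0, "ay": 0, "az": 0, "gripper": 0}

```text
clock: 7.1
position: [0.5334, 0.0178, 0.2192]
eef_rot: [0.004, 2.362, -0.003]
ft_force: [-4.3, 0.5, -6.7]
grip_width: -0.0004
```

```bash
python3 look.py L8
python3 - <<'E'
from wr import *
T,f,t,W=wring("8")
m=(W[...,2]>.075)&(W[...,2]<.14)&(abs(W[...,1]-.02)<.05)&(abs(W[...,0]-.636)<.03)&(abs(t[...,1])>.017)&(f["depth"]<.4)&(t[...,2]>.14)
q=W[m]; n=(q-[.636,.0187,.0895])@(np.array([1,0,-1])/2**.5); print(m.sum(),np.percentile(q[:,1],[1,99]),"n med (lift*-.707):",np.median(n),q.min(0),q.max(0))
print(delta(T,goal(.02,piv=(.788,.0187))))
E
```

```text
scene guide 68 [0.6862 0.014  0.1252] ang -0.049
side guide 43 [0.6844 0.0229 0.1278] ang 0.037
7.25 [0.5335 0.0178 0.2191] [-4.5  0.8 -7.9] [0.1  2.49 0.08]
2074 [-0.00959115  0.0467908 ] n med (lift*-.707): -0.011282769490102446 [ 0.61981571 -0.01047535  0.08764386] [0.64793455 0.04809781 0.11637119]
(array([19.1,  0.9, 11.2]), array([-0.22, -0.36, -0.11]))
```

View pics/L8w.png

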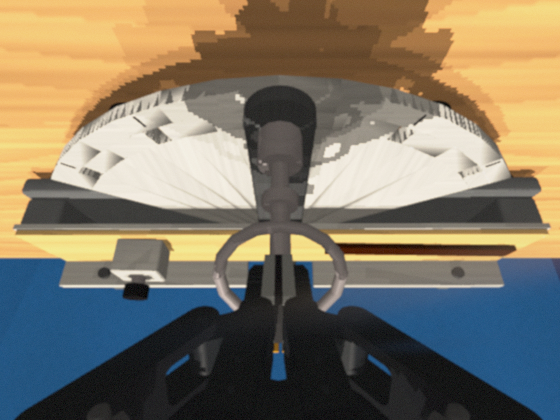

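View pics/L8.png

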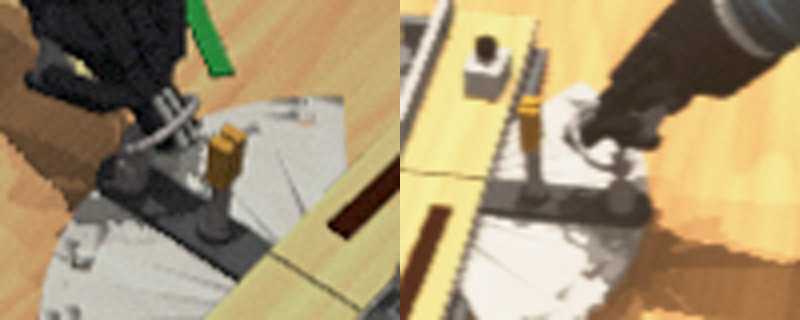

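```bash
cat > sw.py <<'E'
from mv import *
import sys
def rot(T,a,piv=(.788,.0187,0)):
    X=np.eye(4); Rz=R.from_euler('z',-a).as_matrix(); p=np.array(piv); X[:3,:3]=Rz; X[:3,3]=p-Rz@p; return X@T
if __name__=="__main__":
    T=M()
    for a in map(float,sys.argv[1:]): print(a,*delta(T,rot(T,a)))
E
python3 sw.py .04 .08 .12 .16 .20 .25 .30 .34
```

```text
0.04 [-0.1 10.2  0.1] [1.61 0.   1.63]
0.08 [-0.5 20.3  0.4] [3.22 0.01 3.26]
0.12 [-1.2 30.5  1.1] [4.83 0.01 4.89]
0.16 [-2.1 40.6  2. ] [6.44 0.01 6.52]
0.2 [-3.4 50.6  3.2] [8.05 0.01 8.15]
0.25 [-5.3 63.   5.2] [10.06  0.02 10.19]
0.3 [-7.7 75.3  7.5] [12.08  0.02 12.23]
0.34 [-10.   85.    9.7] [13.69  0.03 13.86]
```

Emit:
jog_arm:
  rows:
    - {"tx": -0.1, "ty": 10.2, "tz": 0.1, "ax": 1.6, "ay": 0, "az": 1.6, "gripper": 0}
    - {"tx": -0.5, "ty": 20.3, "tz": 0.4, "ax": 3.2, "ay": 0, "az": 3.3, "gripper": 0}
    - {"tx": -1.2, "ty": 30.5, "tz": 1.1, "ax": 4.8, "ay": 0, "az": 4.9, "gripper": 0}
    - {"tx": -2.1, "ty": 40.6, "tz": 2, "ax": 6.4, "ay": 0, "az": 6.5, "gripper": 0}
    - {"tx": -3.4, "ty": 50.6, "tz": 3.2, "ax": 8, "ay": 0, "az": 8.1, "gripper": 0}
    - {"tx": -5.3, "ty": 63, "tz": 5.2, "ax": 10, "ay": 0, "az": 10.2, "gripper": 0}
    - {"tx": -5.3, "ty": 63, "tz": 5.2, "ax": 10, "ay": 0, "az": 10.2, "gripper": 0}

```text
clock: 8.0
position: [0.542, 0.0847, 0.2195]
eef_rot: [0.293, 2.345, -0.119]
ft_force: [-5.9, 2.3, -7.7]
grip_width: 0.0
```

```bash
python3 look.py L9;  python3 - <<'E'
from sw import *
T=M(); print(T.round(3)); d=T[:3,2]; tip=T[:3,3]+.153*d; print("ring on axis",tip, np.arctan2(tip[1]-.0187,.788-tip[0]), np.hypot(tip[1]-.0187,.788-tip[0]),sense()["joint_positions"].round(2))
E
```

```text
scene guide 69 [0.6902 0.0435 0.1251] ang 0.245
side guide 46 [0.6883 0.0522 0.1244] ang 0.321
8.15 [0.5418 0.0834 0.2195] [-4.8  3.2 -6.4] [0.87 2.51 0.26]
[[-0.689  0.245  0.682  0.542]
 [ 0.175  0.97  -0.171  0.083]
 [-0.704  0.002 -0.711  0.219]
 [ 0.     0.     0.     1.   ]]
ring on axis [0.6461759  0.05729166 0.11073752] 0.2656767766532187 0.14698091890057993 [-0.77  0.42  0.49  2.22  2.03  0.26 -1.03]
```

View pics/L9w.png

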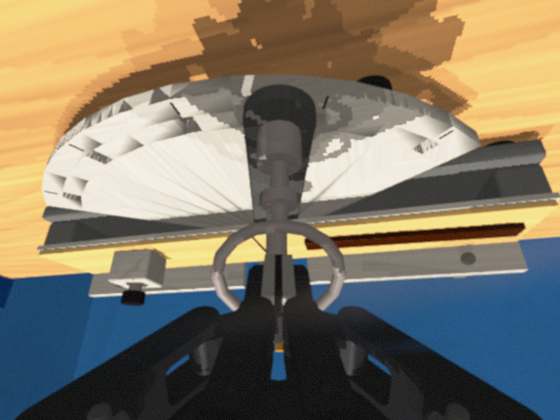

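View pics/L9.png

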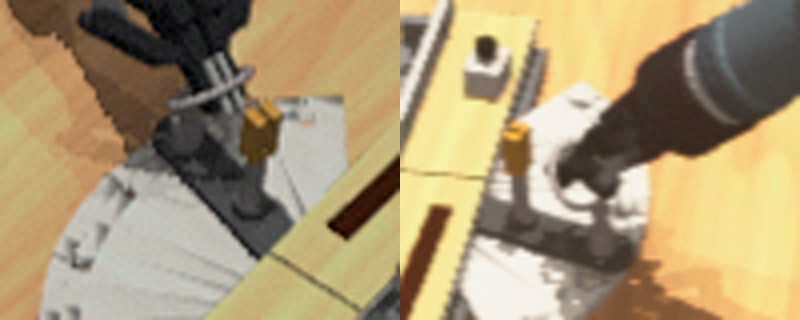

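```bash
cat > ang.py <<'E'
from wr import *
def ang(tag):
    T,f,t,W=wring(tag)
    m=(abs(t[...,1])>.0165)&(abs(t[...,1])<.045)&(t[...,2]>.138)&(t[...,2]<.18)&(t[...,0]>-.04)&(t[...,0]<.05)&(f["depth"]<.3)&(W[...,2]>.07)
    q=t[m][:,:3]; lo=q[q[:,1]<0]; hi=q[q[:,1]>0]
    yc=(np.percentile(q[:,1],1)+np.percentile(q[:,1],99))/2
    c=np.array([0,yc,np.median(q[:,2]),1]); w=(T@c)[:3]
    print("n",len(lo),len(hi),"yext",np.percentile(q[:,1],[1,99]).round(4),"ring z_tool",np.median(lo[:,2]).round(4),np.median(hi[:,2]).round(4))
    n=T[:3,:3]; az=np.arctan2(-T[1,2],T[0,2])
    print("tool az",az.round(3),"ring ctr",w.round(4),"ang",np.arctan2(w[1]-.0187,.788-w[0]).round(4),"r",np.hypot(w[1]-.0187,.788-w[0]).round(4))
    # lift: plane through ring pts normal=tool z-ish at 45deg : at r=.152,z
    Wm=W[m]; rad=np.hypot(Wm[:,1]-.0187,.788-Wm[:,0]); 
    e=np.array([-np.cos(az),np.sin(az)]); rr=(Wm[:,:2]-[.788,.0187])@e
    print("lift~",(np.median(Wm[:,2]+rr)-(.0895+.152)-.0023).round(4))
    s=sense(); print(s["clock"],s["position"].round(4),s["ft_force"].round(1))
if __name__=="__main__": ang(sys.argv[1])
E
python3 ang.py a1; python3 sw.py .03 .06
```

```text
n 1039 1098 yext [-0.0273  0.029 ] ring z_tool 0.1525 0.1534
tool az 0.245 ring ctr [0.6464 0.0581 0.1107] ang 0.2716 r 0.147
lift~ 0.014
8.2 [0.5417 0.0832 0.2195] [-5.5  3.3 -6.9]
0.03 [-0.1  7.6  0.1] [ 1.21 -0.    1.22]
0.06 [-0.4 15.3  0.4] [ 2.42 -0.01  2.44]
```

Emit:
jog_arm:
  rows:
    - {"tx": -0.1, "ty": 7.6, "tz": 0.1, "ax": 1.2, "ay": 0, "az": 1.2, "gripper": 0}
    - {"tx": -0.4, "ty": 15.3, "tz": 0.4, "ax": 2.4, "ay": 0, "az": 2.4, "gripper": 0}
    - {"tx": -0.6, "ty": 19, "tz": 0.6, "ax": 3, "ay": 0, "az": 3, "gripper": 0}
    - {"tx": -0.6, "ty": 19, "tz": 0.6, "ax": 3, "ay": 0, "az": 3, "gripper": 0}

```text
clock: 8.6
position: [0.547, 0.1003, 0.219]
eef_rot: [0.383, 2.336, -0.157]
ft_force: [-5.9, 1.9, -6.9]
grip_width: -0.0002
```

```bash
python3 ang.py a2; python3 look.py L10
```

```text
n 1063 1075 yext [-0.0278  0.0286] ring z_tool 0.1528 0.1529
tool az 0.324 ring ctr [0.649  0.0664 0.1104] ang 0.3308 r 0.1469
lift~ 0.0136
8.65 [0.5469 0.1003 0.2191] [-6.6  2.6 -6.8]
scene guide 69 [0.6924 0.049  0.1255] ang 0.304
side guide 44 [0.6905 0.0581 0.1261] ang 0.381
8.8 [0.5469 0.1002 0.2191] [-6.3  1.5 -7.1] [0.82 2.52 0.04]
```

Emit:
jog_arm:
  rows:
    - {"tx": 2, "ty": 0, "tz": 2, "ax": 0, "ay": 0, "az": 0, "gripper": 0}
    - {"tx": 4, "ty": 0, "tz": 4, "ax": 0, "ay": 0, "az": 0, "gripper": 0}
    - {"tx": 7, "ty": 0, "tz": 5, "ax": 0, "ay": 0, "az": 0, "gripper": 0}
    - {"tx": 10, "ty": 0, "tz": 5, "ax": 0, "ay": 0, "az": 0, "gripper": 0}
    - {"tx": 12, "ty": 0, "tz": 5, "ax": 0, "ay": 0, "az": 0, "gripper": 0}
    - {"tx": 12, "ty": 0, "tz": 5, "ax": 0, "ay": 0, "az": 0, "gripper": 0}

```text
clock: 9.4
position: [0.5455, 0.1003, 0.21]
eef_rot: [0.387, 2.326, -0.158]
ft_force: [-0.1, -0.2, -0.2]
grip_width: -0.0003
```

```bash
python3 ang.py a3; python3 look.py L11
```

```text
n 953 1056 yext [-0.027   0.0295] ring z_tool 0.1508 0.1509
tool az 0.327 ring ctr [0.6473 0.0671 0.1038] ang 0.3311 r 0.1488
lift~ 0.0087
9.45 [0.5453 0.1002 0.2098] [ 0.3 -0.1 -0.9]
scene guide 72 [0.6923 0.049  0.1254] ang 0.304
side guide 45 [0.6907 0.0579 0.126 ] ang 0.38
9.6 [0.5443 0.1002 0.2089] [-0.1  0.2 -0.3] [ 0.24  0.72 -0.01]
```

View pics/L11w.png

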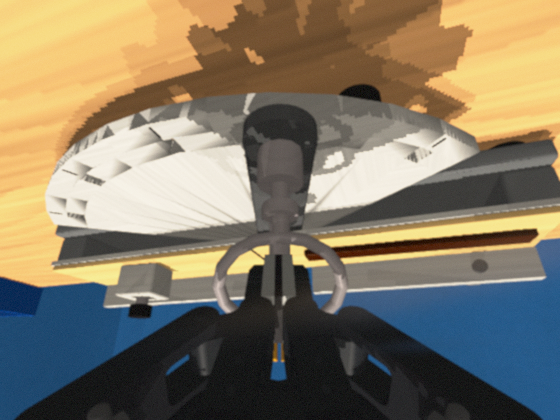

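Emit:
jog_arm:
  rows:
    - {"tx": -0.1, "ty": 5, "tz": 0.1, "ax": 0.8, "ay": 0, "az": 0.8, "gripper": 0}
    - {"tx": -0.3, "ty": 10, "tz": 0.3, "ax": 1.6, "ay": 0, "az": 1.6, "gripper": 0}
    - {"tx": -0.4, "ty": 15, "tz": 0.4, "ax": 2.4, "ay": 0, "az": 2.4, "gripper": 0}
    - {"tx": -0.4, "ty": 15, "tz": 0.4, "ax": 2.4, "ay": 0, "az": 2.4, "gripper": 0}
    - {"tx": -0.4, "ty": 15, "tz": 0.4, "ax": 2.4, "ay": 0, "az": 2.4, "gripper": 0}

```text
clock: 10.1
position: [0.5488, 0.114, 0.208]
eef_rot: [0.455, 2.322, -0.189]
ft_force: [-1.0, -0.9, 0.7]
grip_width: -0.0
```

```bash
python3 ang.py a4; python3 look.py L12
```

```text
n 1046 519 yext [-0.0345  0.0221] ring z_tool 0.1517 0.1497
tool az 0.388 ring ctr [0.6453 0.0679 0.1009] ang 0.3319 r 0.1509
lift~ 0.0079
10.15 [0.5487 0.114  0.208 ] [-0.4 -0.7  0.3]
scene guide 68 [0.6929 0.0498 0.1262] ang 0.313
side guide 46 [0.6906 0.058  0.1247] ang 0.381
10.3 [0.5487 0.1141 0.208 ] [-0.2 -0.   0.4] [ 0.14  0.77 -0.13]
```

View pics/L12w.png

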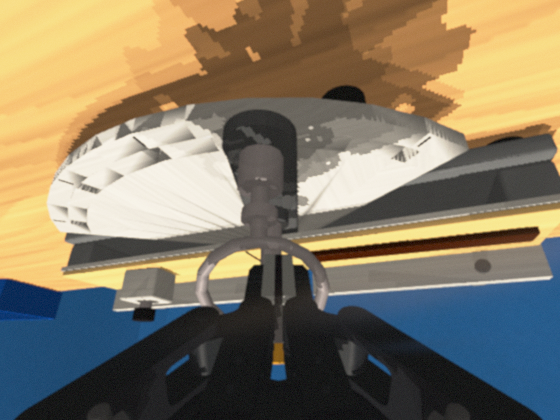

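Emit:
jog_arm:
  rows:
    - {"tx": 0, "ty": 2, "tz": 0, "ax": 0, "ay": 0, "az": 0, "gripper": 0}
    - {"tx": 0, "ty": 4, "tz": 0, "ax": 0, "ay": 0, "az": 0, "gripper": 0}
    - {"tx": 0, "ty": 6, "tz": 0, "ax": 0, "ay": 0, "az": 0, "gripper": 0}
    - {"tx": 0, "ty": 8, "tz": 0, "ax": 0, "ay": 0, "az": 0, "gripper": 0}
    - {"tx": 0, "ty": 8, "tz": 0, "ax": 0, "ay": 0, "az": 0, "gripper": 0}

```text
clock: 10.8
position: [0.5505, 0.1178, 0.2074]
eef_rot: [0.463, 2.32, -0.197]
ft_force: [-3.3, -6.5, 0.7]
grip_width: 0.0001
```

```bash
python3 ang.py a5; python3 look.py L13
```

```text
n 1051 352 yext [-0.036   0.0206] ring z_tool 0.1511 0.149
tool az 0.4 ring ctr [0.6457 0.0692 0.1007] ang 0.3412 r 0.151
lift~ 0.0077
10.85 [0.5505 0.1178 0.2074] [-4.  -6.2  1.5]
scene guide 75 [0.6923 0.051  0.1254] ang 0.323
side guide 49 [0.6909 0.0585 0.1261] ang 0.386
11.0 [0.5506 0.1179 0.2074] [-4.1 -5.8  1.2] [-0.55  1.1  -1.06]
```

Emit:
jog_arm:
  rows:
    - {"tx": 0, "ty": 1, "tz": 0, "ax": 0, "ay": 0, "az": 0, "gripper": 0}
    - {"tx": 0, "ty": 2, "tz": 0, "ax": 0, "ay": 0, "az": 0, "gripper": 0}
    - {"tx": 0, "ty": 3, "tz": 0, "ax": 0, "ay": 0, "az": 0, "gripper": 0}
    - {"tx": 0, "ty": 3, "tz": 0, "ax": 0, "ay": 0, "az": 0, "gripper": 0}

```text
clock: 11.4
position: [0.5515, 0.1231, 0.2066]
eef_rot: [0.457, 2.325, -0.191]
ft_force: [-3.8, -4.1, -1.8]
grip_width: -0.0003
```

```bash
python3 ang.py a6; python3 look.py L14
```

```text
n 1295 650 yext [-0.0333  0.0231] ring z_tool 0.156 0.1561
tool az 0.392 ring ctr [0.651  0.0765 0.0958] ang 0.3991 r 0.1487
lift~ 0.0007
11.45 [0.5514 0.1231 0.2066] [-3.4 -4.1 -2.3]
scene guide 76 [0.6942 0.0565 0.1245] ang 0.381
side guide 51 [0.6925 0.0632 0.1263] ang 0.433
11.6 [0.5513 0.1231 0.2066] [-3.  -4.2 -3. ] [-0.21  1.55 -0.81]
```

View pics/L14w.png

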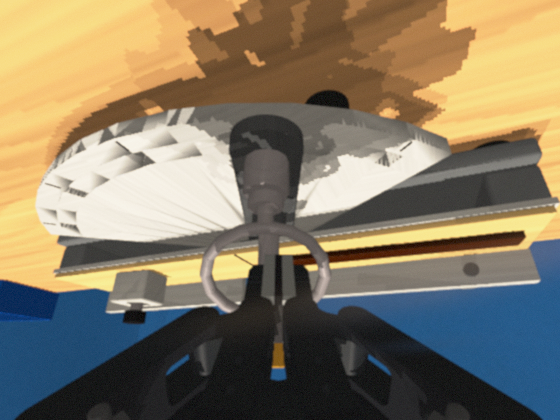

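View pics/L14.png

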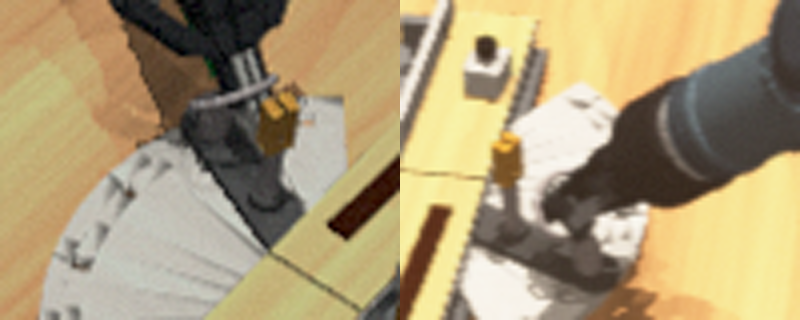

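Emit:
jog_arm:
  rows:
    - {"tx": 2, "ty": -3, "tz": 0, "ax": 0, "ay": 0, "az": 0, "gripper": 0}
    - {"tx": 4, "ty": -6, "tz": 0, "ax": 0, "ay": 0, "az": 0, "gripper": 0}
    - {"tx": 5, "ty": -7, "tz": 0, "ax": 0, "ay": 0, "az": 0, "gripper": 0}
    - {"tx": 5, "ty": -7, "tz": 0, "ax": 0, "ay": 0, "az": 0, "gripper": 0}
    - {"tx": 5, "ty": -7, "tz": 0, "ax": 0, "ay": 0, "az": 0, "gripper": 0}

```text
clock: 12.1
position: [0.5475, 0.1206, 0.2049]
eef_rot: [0.454, 2.322, -0.185]
ft_force: [-0.0, 1.0, -0.8]
grip_width: 0.0002
```

```bash
python3 ang.py a7; python3 look.py L15
```

```text
n 1091 802 yext [-0.0305  0.0259] ring z_tool 0.1567 0.1572
tool az 0.384 ring ctr [0.6493 0.077  0.0937] ang 0.398 r 0.1504
lift~ 0.0003
12.15 [0.5474 0.1204 0.2048] [-0.   0.2 -0.1]
scene guide 78 [0.6944 0.0561 0.1251] ang 0.378
side guide 54 [0.6922 0.0642 0.125 ] ang 0.441
12.3 [0.5472 0.1199 0.2046] [ 0.  -0.7 -0.1] [0.28 0.66 0.03]
```

View pics/L15w.png

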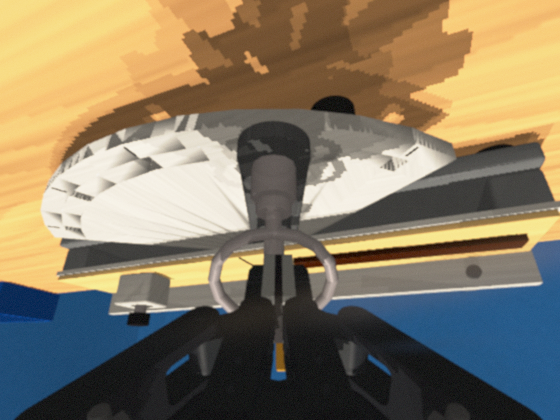

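Emit:
jog_arm:
  rows:
    - {"tx": 0, "ty": -2, "tz": -5, "ax": 0, "ay": 0, "az": 0, "gripper": 0}
    - {"tx": 0, "ty": -2, "tz": -15, "ax": 0, "ay": 0, "az": 0, "gripper": 0}
    - {"tx": 0, "ty": -2, "tz": -30, "ax": 0, "ay": 0, "az": 0, "gripper": 0}
    - {"tx": 0, "ty": -2, "tz": -50, "ax": 0, "ay": 0, "az": 0, "gripper": 0}
    - {"tx": 0, "ty": -2, "tz": -80, "ax": 0, "ay": 0, "az": 0, "gripper": 0}
    - {"tx": 0, "ty": -2, "tz": -110, "ax": 0, "ay": 0, "az": 0, "gripper": 0}
    - {"tx": 0, "ty": -2, "tz": -120, "ax": 0, "ay": 0, "az": 0, "gripper": 0}
    - {"tx": 0, "ty": -2, "tz": -120, "ax": 0, "ay": 0, "az": 0, "gripper": 0}

```text
clock: 13.1
position: [0.4675, 0.1502, 0.2904]
eef_rot: [0.455, 2.322, -0.183]
ft_force: [0.7, 0.2, -0.8]
grip_width: -0.0004
```

```bash
python3 look.py L16
python3 - <<'E'
from wr import *
from cloud import cloud
for n in ["scene","side"]:
    f=grab_frame(n); cv2.imwrite(f"pics/{n}9.png",f["img"]); W=cloud(f)
    e=np.array([-np.cos(.393),np.sin(.393)]); D=W[...,:2]-[.788,.0187]; r=D@e; v=D@[e[1],-e[0]]
    m=(W[...,2]>.075)&(W[...,2]<.13)&(r>.125)&(r<.185)&(abs(v)<.04)
    q=W[m]; print(n,m.sum(),"ang",np.arctan2(*( [(q[:,1].min()+q[:,1].max())/2-.0187, .788-(q[:,0].min()+q[:,0].max())/2])).round(3),"v",v[m].min().round(4),v[m].max().round(4),"lift",np.median(q[:,2]+r[m]-.2415).round(4))
    for t in ["blank_center","stop_center","saw_center","cleaner_center"]:
        for o in search_frame(f,t)[:2]: print(t,round(o["score"],2),np.round(o["point"]),px2w(f,*o["point"]).round(3))
    if n=="scene":
      m=(abs(W[...,2]-.055)<.01)&(f["img"][...,0]<40)&(f["img"][...,2]<120)&(abs(W[...,0]-.748)<.02)&(abs(W[...,1]-.13)<.12); print(cv2.minAreaRect(W[m][:,:2].astype(np.float32)))
E
```

```text
scene guide 77 [0.6953 0.0564 0.1262] ang 0.383
side guide 52 [0.6923 0.0644 0.1265] ang 0.443
13.25 [0.4681 0.1491 0.289 ] [-0.4 -0.3  0.3] [0.26 0.64 0.04]
scene 91 ang 0.405 v -0.0281 0.0291 lift 0.0029
blank_center 0.72 [192. 320.] [0.534 0.185 0.004]
blank_center 0.68 [232. 372.] [0.744 0.115 0.058]
stop_center 0.54 [283. 320.] [ 0.747 -0.098  0.08 ]
cleaner_center 0.74 [139. 339.] [0.486 0.333 0.067]
cleaner_center 0.74 [237. 344.] [0.7   0.058 0.059]
((0.7482837438583374, 0.13052010536193848), (0.1494423747062683, 0.016647489741444588), 87.31101989746094)
side 95 ang 0.393 v -0.0283 0.0282 lift 0.0026
blank_center 0.93 [325. 182.] [0.764 0.342 0.005]
blank_center 0.87 [290. 282.] [0.533 0.199 0.007]
stop_center 0.66 [196. 229.] [ 0.733 -0.083  0.082]
stop_center 0.31 [235. 233.] [0.691 0.064 0.06 ]
saw_center 0.62 [231. 233.] [0.69  0.063 0.074]
saw_center 0.6 [164. 315.] [ 0.489 -0.399  0.007]
cleaner_center 0.81 [332. 298.] [0.476 0.374 0.081]
```

View pics/L16.png

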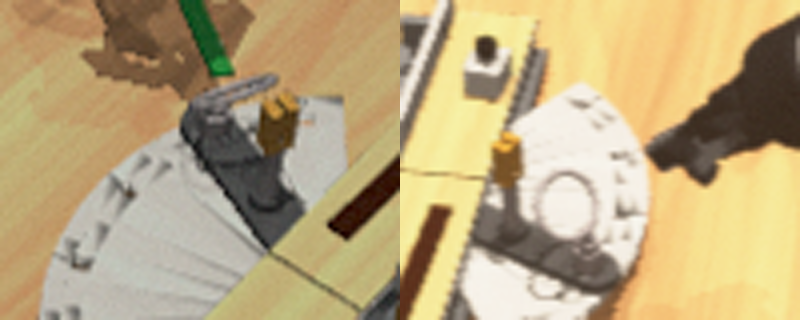

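View pics/L16w.png

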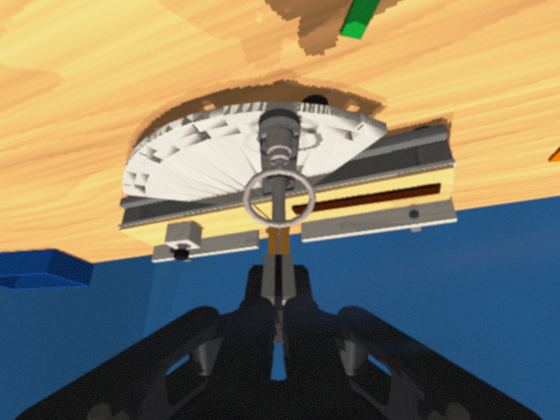

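Run:
```python
from cloud import *
for n in ["scene","side"]:
    f=grab_frame(n); g=dict(f); g["depth"]=np.load(f"pics/{n}1.npy")
    for lab,ff,a in (("start",g,0.),("now",f,.393),("now.40",f,.402)):
        W=cloud(ff); e=np.array([-np.cos(a),np.sin(a)]); D=W[...,:2]-[.788,.0187]; r=D@e; v=D@[e[1],-e[0]]
        m=(W[...,2]>.075)&(W[...,2]<.13)&(r>.125)&(r<.185)&(abs(v)<.04)
        q=W[m]; print(n,lab,m.sum(),"v",v[m].min().round(4),v[m].max().round(4),"z max",np.sort(q[:,2])[-5:].mean().round(4),"lift",np.median(q[:,2]+r[m]-.2415).round(4))
s=sense();print(s["clock"],s["joint_vel"].round(3))
```

```text
scene start 103 v -0.0275 0.029 z max 0.1101 lift 0.0025
scene now 91 v -0.0265 0.0279 z max 0.1114 lift 0.003
scene now.40 91 v -0.0278 0.0264 z max 0.1114 lift 0.003
side start 79 v -0.0305 0.0302 z max 0.111 lift 0.003
side now 96 v -0.0267 0.0282 z max 0.1103 lift 0.003
side now.40 96 v -0.028 0.0268 z max 0.1103 lift 0.0029
13.85 [-0.001 -0.004 -0.    -0.    -0.001  0.002 -0.001]
```

The ring is at the same height as at the start, so the pin is home. The arm is at about 0.39 to 0.40 rad, and the hand is clear and at rest. I'm handing in now.

```bash
python3 -c "
from workcell import *
print(hand_in()); print(sense()['clock'])"
```

```text
the job is handed in; nothing more can be done
None
the job is handed in; nothing more can be done
```

The mitre box is set: the saw arm is swung one hole to +y, the blank's side, and the pin is home in that hole. I handed the job in at about 13.9 s; the hand-in gives no verdict.

**What I did:** I put the closed fingertips through the ring at 45° and lifted the pin about 14 mm. I swung the arm to about 0.33 rad, rested the pin on the plate, and pushed the ring sideways with about 8 N at most until the pin dropped. Then I backed the hand out about 120 mm.

**Last checks:**
- **Pin:** ring height matched the start to within about 0.5 mm, so the pin is home.
- **Arm angle:** the ring put it at 0.393–0.405 rad. The guide head read 0.383 in the scene camera and 0.443 in the side camera. Those two were off by about −0.05 and +0.045 with the arm square, and with that taken out they come to about 0.40–0.43, a little above the ring figure.
- **Hand:** wrist force was about zero and the arm was at rest.
- **Loose things:** the blank was within 1 mm of its start. The stop block and bottle were within the noise of the detections.
- **Saw:** not well confirmed. The scene camera's network missed it at the end. The side camera's best report for it was a false hit on the mitre box, and its next one was about 50 mm from the first sighting, with the saw only partly picked out. The hand never came near it.

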